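# Seat the instrument cassette and snap its latch lever over

### The arm

A 6-joint arm with a two-finger parallel gripper is mounted at the origin on a cart in front of the work surface, level with it; the furniture and walls round the work are solid. World frame = base frame: x ahead of the robot, y to its left, z up, the work surface at z = 0. Lengths are in mm, angles in rad, forces in N, time in s.
With the tool pointing down it reaches from about 400 to 925 mm from the base axis. Payload 12.5 kg.
Tool frame: the origin (TCP) lies on the mounting face of the last link; the fingertips stand 190 mm ahead of it and the grasp point (between the pads) lies 171 mm ahead of it (env.tcp_to_tips is the distance from the TCP to the fingertips, in mm); x points along the fingers, y is the direction in which the jaws open and shut, and the axes are right-handed (so a half turn about x gives the same grasp; the last joint's range is limited). The gripper opens to 95 mm and grips with 3 to 60 N. Pads are 20 mm wide; open, the fingers measure 119 mm over their backs; the gripper's body (75 mm by 180 mm) begins 59 mm behind the grasp point.
Start: joints at [-1.234, 0.491, 1.559, -0, 1.092, -0.106], TCP at [267.813, -564.713, 404.761] pointing down, gripper open.
Joint ranges: [-3.1, 3.1], [-0.84, 2.19], [0.05, 2.79], [-1.13, 4.28], [0.06, 2.93], [-2.69, 2.69]. Speed limits (rad/s): [2.22, 2.22, 2.79, 3.14, 3.14, 3.14].

### API

Orientations are given as [roll, pitch, yaw] about the fixed x, y, z axes, in that order (R = Rz(yaw) Ry(pitch) Rx(roll)).
In Python, from cell import monitor, cams, job, env gives the robot as it stands. The module is installed in compiled form; this text tells all that it offers.
- The arm moves only by the tool apply_moves, never from a script. Its argument "series" is a list of rows, each a list of 3 entries, a list of its own where there are three numbers: the closure, from -1 (fully open) to 1 (shut), so that 0 is half open, then the shift along the tool's x, y, z in cm, then the turn about the tool's x in rad. A call has 1 to 20 rows; each row is the pose to reach, as a shift and turn from the pose commanded when the call began, along the tool's axes at that moment; what a row does not reach only later rows make up. A row lasts 1/8 s, in which the tool goes at most 62.5 mm and 10.7 degrees, less where a joint would pass 70% of its speed; a pose out of reach is approached as far as the arm can. A call with a gripper value outside its range is refused whole. The fingers move at their own pace and stop on an object; the grip force is fixed at half the most. Time passes only in rows, so rows that repeat a pose let the fingers close. It gives the time, the measured TCP pose, the force and the opening at its end, in the units of the state.
- monitor.state(): the state, without advancing time (a new reading comes with each control period).
- cams.read_camera(name): name is "scene" or "top"; returns a dict with "image" (384x512x3 uint8, red, green, blue), "fx", "fy", "cx", "cy" (pixels), "k1" (the pictures are not rectified: a ray, as slopes to the right and down, at radius r is drawn at 1 + k1 r^2 times it, then the intrinsics apply), "position" and "orientation" of the camera in the world. Camera axes: x right, y down, z forward; pixel columns grow to the right and rows downward; lengths in mm; the calibration is good to about 2 mm. A picture is of the moment at which its call begins. There is no depth.
- job.job_done(): hands the job in, once; it reports no verdict.
The state is a dict: "t": time; "joints": joint angles; "qvel": joint speeds; "tau": joint torques, N m; "eef_pos": TCP position; "tcp_rot": TCP orientation; "ft_force": force on the tool from outside, world axes, zero at the start; "moment": the same for the moment, N m; "opening": opening from 0.0 (shut) to 1.0 (fully open).
Only numpy, scipy, OpenCV 4.12 (cv2) and the standard library are available. Lean on these libraries where they do the work, as an engineer would, in place of code of your own. Each camera call takes 0.05 s, during which the arm holds its last target. There are 200 camera calls.

### The job

With the fingertips, gently push the steel instrument cassette along its dock until it sits fully home against the rear stops, without ramming it; then flip the red latch lever over past its centre so that it snaps down across the front of the cassette and locks it in. Only push: do not lift or tip the cassette, and leave the cup, the marker, the nail clipper and the white box where they are.

Things in the scene. Friction and masses are not known exactly. Their poses are not given: they have to be found in the camera images.
- dock: Fixed aluminium plate, 215 x 246 x 6 mm, on the worktop; x = -135 to +80 mm in its frame. Origin at worktop height; x points from the open front to the two blue rear stops (faces at x = +70), y left, z up. Blue guides along both sides (inner faces y = +97 and -97, tops 24 mm above the worktop). Steel latch bracket, 39 mm high, at the front right. Place and yaw vary.
- cassette: Flat perforated steel instrument cassette, lid fixed shut, 148 x 187 x 25 mm, about 0.3 kg, loose on the dock plate between the guides. Axes as the dock's; origin at the middle of its underside, front wall 63 mm before it. Fully home, the origin is at x = +1 mm in the dock's frame; it starts 28 to 58 mm short of that.
- cassette_lip (a point): Front edge of the small lid lip (34 mm wide, 2 mm thick, about 27 mm above the worktop) in the middle of the cassette's front, 73 mm in front of the cassette's origin; a good place to push.
- latch_lever (a joint): Lever angle (rad): 0 = open, leaning 30 degrees outward to the dock's -y; 0.524 = upright; 2.094 = locked, level towards +y across the cassette's front. An over-centre spring drives it from upright to the nearer end; starting it takes about 1 to 1.5 N at the tip. Past the centre it snaps down by itself, but lands on the cassette's top if that is not home.
- lever_tip (a point): Outer end of the latch lever: round steel rod with a red grip 14 mm thick, 80 mm from pivot to tip. When open the tip is about 93 mm above the worktop and 40 mm outward of the pivot; upright it is 104 mm up. Push the grip on its outer side with the fingertips reaching about 20 mm below the tip (much deeper, the rising tip catches in the hand).
- lever_pivot (a point): Pivot of the latch lever, at x = -76, y = -122, z = +24 mm in the dock's frame; the lever turns about the dock's x direction, in the plane x = -76 mm.
- cup: Bystander: small white waisted cup, 42 mm across, 32 mm high, loose on the worktop near its front edge. Origin at the middle of its underside.
- marker: Bystander: black and white marker pen, 135 mm long, 16 mm thick, loose on the worktop near its front edge. Origin at the middle of its underside.
- nail_clipper: Bystander: steel nail clipper, 80 mm long, 12 mm high, loose on the worktop near its front edge. Origin at the middle of its underside.
- denture_box: Bystander: white box with a teal band, 91 x 91 x 94 mm, loose at the left of the worktop near its front edge. Origin at the middle of its underside.

How it is judged (in metres and radians):
On the way, in this order (a step that is already met when the one before it is completed fails the run):
1. the cassette is pushed home against the rear stops while the lever is still open (x of cassette in the frame of dock above -0.003 m and value of joint latch_lever below 0.45 rad), for 0.2 s.
2. the lever has snapped over into its locked position (value of joint latch_lever above 1.99 rad), for 0.2 s.
At the end, for the whole second after the job is handed in: The cassette lies flat on the dock plate within 6 mm of the rear stops, at rest, and the latch lever is in its locked position (within 0.1 rad of level) (x of cassette in the frame of dock above -0.005 m and z of cassette in the frame of dock below 0.009 m and value of joint latch_lever above 1.99 rad and linear speed of cassette below 0.01 m/s); the robot touches nothing.
It fails at once if the cassette is lifted off the dock plate or tipped (z of cassette in the frame of dock above 0.016 m or angle between cassette's own z axis and vertical above 0.12 rad).
It fails at once if the cup, the marker, the nail clipper or the white box is disturbed (distance of any of cup, marker, nail_clipper, denture_box from where it was at the start of the episode above 0.02 m).
It fails at once if the cassette is rammed: the fingers press on it with over 40 N (contact force between the fingers and cassette above 40 N).
It also fails if it takes over 43 s, if anything falls off the work surface, if the arm or the gripper's body presses on something with over 40 N, if the wrist force passes 120 N, or if a joint passes its speed limit or range.

## Working session

There is one attempt and no reset: what is moved stays moved. The work goes in short steps, Python scripts to look and compute and a tool call to move; the robot and the scene stay as the last step left them, time stands still between calls to the robot, and variables do not carry over. Pictures are saved under pics/ and viewed, about 8 in all and at most 12, crops included, and the job is handed in when it is done.

Besides the shell and the picture viewer there is one more tool, called after "Call:" in YAML: its name, and indented under it one key for each argument. apply_moves: Moves the arm, as the interface text tells. Its arguments: {"type":"object","properties":{"series":{"type":"array"}},"required":["series"]}

```bash
mkdir -p pics; python3 - <<'E'
from cell import monitor,cams,env
import cv2
for n in("scene","top"):
    c=cams.read_camera(n); cv2.imwrite(f"pics/{n}0.png",c["image"][:,:,::-1])
    print({k:v for k,v in c.items() if k!="image"})
print(monitor.state(),env.tcp_to_tips)
E
```

```text
{'fx': 429.8140523662822, 'fy': 429.8140523662822, 'cx': 258.517207313205, 'cy': 192.54846769038835, 'k1': -0.13515346764552122, 'position': array([-18.58242028, 583.43102797, 861.25109736]), 'orientation': array([-2.39195142, -0.01131594, -2.31338093])}
{'fx': 459.3195289628805, 'fy': 459.3195289628805, 'cx': 253.00154510385218, 'cy': 186.54422378649917, 'k1': 0.02731263584260871, 'position': array([403.88453952, 110.20480777, 968.33287384]), 'orientation': array([-3.01622183, -0.02222201, -1.55509047])}
{'t': 0.1, 'joints': array([-1.23361117e+00,  4.91506405e-01,  1.55938188e+00, -2.60866208e-05,
        1.09169444e+00, -1.05583703e-01]), 'qvel': array([-3.54297869e-04, -6.05052187e-04, -4.30742865e-05, -4.96265675e-04,
       -9.30147803e-04,  7.21821567e-04]), 'tau': array([ 2.69572527e-03, -6.13623977e+01, -2.58605826e+01,  6.93962350e-02,
        4.70320252e-02, -5.35945594e-05]), 'eef_pos': array([ 267.79724393, -564.69549898,  404.2179456 ]), 'tcp_rot': array([-1.65301476,  1.56980598,  1.93135879]), 'ft_force': array([ 0.28223323, -0.52361183,  0.23755895]), 'moment': array([-0.0204774 , -0.00487854,  0.00685774]), 'opening': 1.0007420628476802} 190.1
```

View pics/scene0.png

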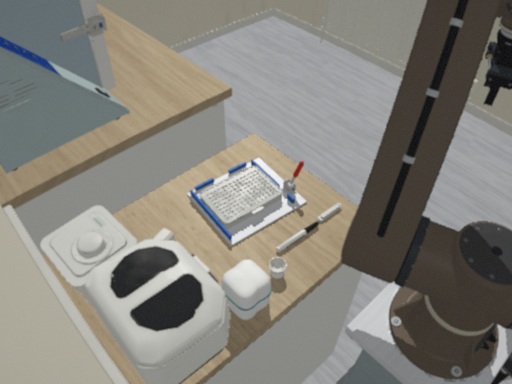

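View pics/top0.png

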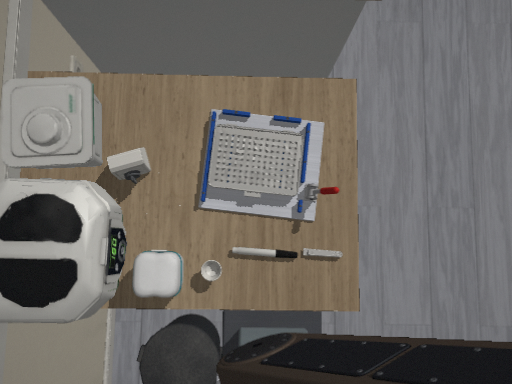

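The scene view shows the dock in mid-counter. In the top view (up = world +x, left = +y) the dock spans about (200–323, 110–220). The red lever is at (330,190), the lip near (252,194), and the marker, clipper and cup are in front at rows 250–270.

```bash
cat > h.py <<'E'
import numpy as np,cv2
from scipy.spatial.transform import Rotation as R
from cell import monitor,cams
def ray(c,px):
    K=np.array([[c["fx"],0,c["cx"]],[0,c["fy"],c["cy"]],[0,0,1]])
    p=cv2.undistortPoints(np.array(px,float).reshape(-1,1,2),K,np.array([c["k1"],0,0,0]))[:,0]
    return np.c_[p,np.ones(len(p))]@R.from_euler("xyz",c["orientation"]).as_matrix().T
def plane(c,px,z):
    d=ray(c,px); o=c["position"]; return o+d*((z-o[2])/d[:,2])[:,None]
def proj(c,P):
    K=np.array([[c["fx"],0,c["cx"]],[0,c["fy"],c["cy"]],[0,0,1]])
    Rm=R.from_euler("xyz",c["orientation"]).as_matrix().T
    return cv2.projectPoints(np.array(P,float).reshape(-1,1,3),cv2.Rodrigues(Rm)[0],-Rm@c["position"],K,np.array([c["k1"],0,0,0]))[0][:,0]
E
python3 - <<'E'
from h import *
for n,box in(("top",(190,100,160,130)),("scene",(180,140,170,110))):
    c=cams.read_camera(n); im=c["image"]; hsv=cv2.cvtColor(im,cv2.COLOR_RGB2HSV)
    x,y,w,h=box
    for nm,m in(("blue",cv2.inRange(hsv,(105,120,50),(130,255,255))),("red",cv2.inRange(hsv,(0,150,60),(8,255,255))|cv2.inRange(hsv,(172,150,60),(180,255,255)))):
        mm=np.zeros_like(m); mm[y:y+h,x:x+w]=m[y:y+h,x:x+w]
        for k in cv2.findContours(mm,0,1)[0]:
            if cv2.contourArea(k)<8: continue
            r=cv2.minAreaRect(k); b=cv2.boxPoints(r)
            print(n,nm,np.round(b,1).tolist()); 
            if n=="top": print("   z24",np.round(plane(c,b,24 if nm=="blue" else 90)[:,:2]).tolist())
    cv2.imwrite(f"pics/{n}1.png",cv2.resize(im[y:y+h,x:x+w,::-1],None,fx=4.5,fy=4.5,interpolation=cv2.INTER_CUBIC))
E
```

```text
top blue [[297.20001220703125, 210.89999389648438], [298.5, 199.6999969482422], [302.1000061035156, 200.10000610351562], [300.8999938964844, 211.3000030517578]]
   z24 [[474.0, -1.0], [498.0, -3.0], [497.0, -11.0], [474.0, -8.0]]
top blue [[300.1000061035156, 181.89999389648438], [306.29998779296875, 122.69999694824219], [309.8999938964844, 123.0999984741211], [303.79998779296875, 182.3000030517578]]
   z24 [[535.0, -7.0], [661.0, -19.0], [661.0, -27.0], [534.0, -14.0]]
top blue [[273.5, 119.69999694824219], [274.20001220703125, 114.80000305175781], [300.3999938964844, 118.0], [299.79998779296875, 123.0]]
   z24 [[666.0, 50.0], [677.0, 49.0], [671.0, -7.0], [660.0, -6.0]]
top blue [[200.60000610351562, 200.6999969482422], [212.1999969482422, 111.5999984741211], [215.8000030517578, 112.0999984741211], [204.1999969482422, 201.1999969482422]]
   z24 [[492.0, 199.0], [681.0, 180.0], [680.0, 172.0], [491.0, 191.0]]
top blue [[222.60000610351562, 113.5999984741211], [223.1999969482422, 108.80000305175781], [249.5, 112.0999984741211], [248.89999389648438, 116.9000015258789]]
   z24 [[677.0,
[... 182 characters left out ...]
0], [505.0, -39.0]]
scene blue [[286.0, 196.0], [288.5, 193.5], [295.0, 200.0], [292.5, 202.5]]
scene blue [[189.3000030517578, 192.5], [192.10000610351562, 190.0], [232.10000610351562, 236.1999969482422], [229.3000030517578, 238.60000610351562]]
scene blue [[195.39999389648438, 186.8000030517578], [211.8000030517578, 178.60000610351562], [213.0, 181.0], [196.60000610351562, 189.1999969482422]]
scene blue [[228.60000610351562, 170.1999969482422], [244.1999969482422, 162.39999389648438], [245.39999389648438, 164.8000030517578], [229.8000030517578, 172.60000610351562]]
scene red [[293.0, 175.0], [300.0, 161.0], [302.79998779296875, 162.39999389648438], [295.79998779296875, 176.39999389648438]]
```

View pics/top1.png

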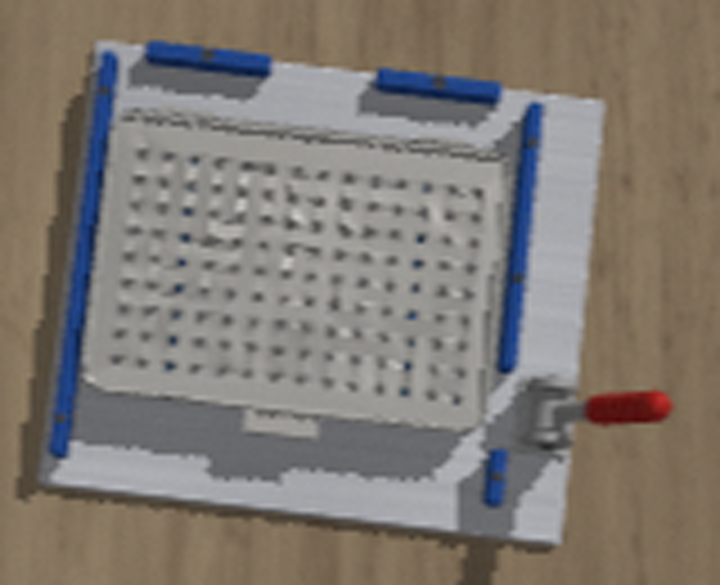

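The crop shows the lip front edge at crop (281,435), the lever grip tip at (671,405), the rear stop faces and both guides clearly. I'll now solve for the dock pose.

```bash
python3 - <<'E'
from h import *
c=cams.read_camera("top")
cp=lambda L:np.array(L,float)/4.5+[190,100]-0.4
f=lambda a:np.round(a,1).tolist()
cor=plane(c,cp([(97,43),(605,100),(562,543),(42,487)]),6);print("plate",f(cor[:,:2]))
yaw=-0.101;ex=np.array([np.cos(yaw),np.sin(yaw)]);ey=np.array([-ex[1],ex[0]])
Rd=np.c_[ex,ey]
print("plate in rot",f(cor[:,:2]@Rd))
g=plane(c,[(205,200.5),(215.8,112.5),(299.6,182),(306,123),(299.6,122.7),(274,119.6),(248.9,116.9),(223,113.7)],24)[:,:2]@Rd;print("guides inner L L R R, stops",f(g))
print("bases",f(plane(c,cp([(360,117),(130,82)]),6)[:,:2]@Rd))
lip=plane(c,cp([(242,429),(318,438)]),27);print("lip",f(lip),f(lip[:,:2]@Rd))
fr=plane(c,cp([(100,388),(470,430)]),31);print("cassette front",f(fr[:,:2]@Rd))
tip=plane(c,cp([(672,405)]),93);print("tip",f(tip[:,:2]@Rd))
# two-view tip
s=monitor.state();print(f(R.from_euler("xyz",s["tcp_rot"]).as_matrix()))
E
```

```text
plate [[691.6, 183.4], [668.9, -60.2], [456.6, -39.4], [478.5, 203.2]]
plate in rot [[669.6, 252.2], [671.6, 7.5], [458.3, 6.8], [455.6, 250.4]]
guides inner L L R R, stops [[470.8, 238.2], [658.4, 239.7], [532.4, 48.3], [659.2, 47.9], [658.2, 61.4], [658.2, 115.9], [657.6, 169.2], [657.7, 224.3]]
bases [[649.0, 123.2], [652.6, 234.2]]
lip [[505.1, 110.7, 27.0], [501.6, 75.8, 27.0]] [[491.3, 161.1], [491.4, 126.0]]
cassette front [[501.9, 227.6], [502.8, 57.5]]
tip [[516.4, -21.2]]
[[-0.0, 0.4, -0.9], [0.0, -0.9, -0.4], [-1.0, -0.0, -0.0]]
```

```bash
cat >> h.py <<'E'
yaw=-0.101;Rd=np.array([[np.cos(yaw),-np.sin(yaw)],[np.sin(yaw),np.cos(yaw)]]);O=np.array([591,143.5])
def tipdock(s):
    M=R.from_euler("xyz",s["tcp_rot"]).as_matrix();p=s["eef_pos"]+190.1*M[:,0]
    return np.r_[p[:2]@Rd-O,p[2]],M
def shift(s,d):  # to tip target in dock coords
    p,M=tipdock(s);e=np.array(d)-p;e=np.r_[Rd@e[:2],e[2]]
    ty=-Rd[:,1]; ang=np.arctan2(ty@M[:2,2],ty@M[:2,1])
    return np.round(p,1),np.round(M.T@e/10,2),"turn",round(ang,3)
E
python3 - <<'E'
from h import *
s=monitor.state()
for d in[(-137,0,150),(-137,0,15)]: print(*shift(s,d))
E
```

```text
[-267.7 -678.3  214.4] [  6.46 -51.28 -46.27] turn 0.544
[-267.7 -678.3  214.4] [ 19.96 -51.27 -46.27] turn 0.544
```

Call:
apply_moves:
  series:
    - [1, [0, -20, -18], 0.2]
    - [1, [0, -20, -18], 0.2]
    - [1, [0, -20, -18], 0.2]
    - [1, [0, -20, -18], 0.2]
    - [1, [0, -20, -18], 0.2]
    - [1, [6.46, -51.28, -46.27], 0.544]
    - [1, [6.46, -51.28, -46.27], 0.544]
    - [1, [6.46, -51.28, -46.27], 0.544]
    - [1, [6.46, -51.28, -46.27], 0.544]
    - [1, [6.46, -51.28, -46.27], 0.544]
    - [1, [6.46, -51.28, -46.27], 0.544]
    - [1, [6.46, -51.28, -46.27], 0.544]
    - [1, [6.46, -51.28, -46.27], 0.544]
    - [1, [6.46, -51.28, -46.27], 0.544]
    - [1, [6.46, -51.28, -46.27], 0.544]

```text
t: 2.12
eef_pos: [466.2, 95.6, 340.3]
tcp_rot: [2.699, 1.57, -0.546]
ft_force: [0.4, -0.5, -0.3]
opening: 0.005
```

```bash
python3 - <<'E'
from h import *
s=monitor.state()
print(s["t"],s["opening"],s["ft_force"])
for d in[(-137,0,150),(-137,0,15),(-90,0,15)]: print(*shift(s,d))
c=cams.read_camera("top");cv2.imwrite("pics/top2.png",cv2.resize(c["image"][90:290,130:390,::-1],None,fx=3,fy=3))
E
```

```text
2.125 0.004682679844682866 [ 0.36695692 -0.54156073 -0.27171848]
[-136.7   -1.4  150.2] [ 0.02 -0.14  0.03] turn -0.002
[-136.7   -1.4  150.2] [13.52 -0.14  0.03] turn -0.002
[-136.7   -1.4  150.2] [13.52 -0.15 -4.67] turn -0.002
```

View pics/top2.png

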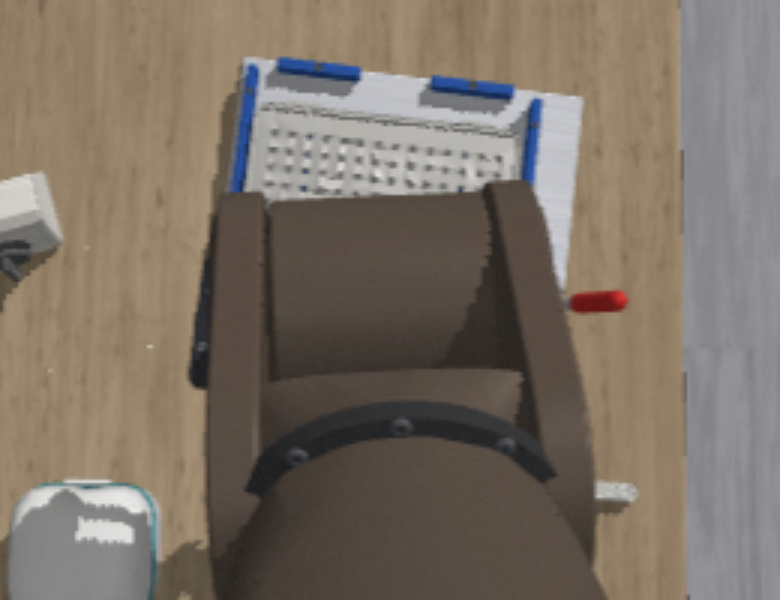

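The wrist covers the lip and the marker in the top view. The rear edge of the cassette and the open lever at (600,300) are visible and untouched. I'll descend, then approach slowly.

Call:
apply_moves:
  series:
    - [1, [5, -0.1, 0], 0]
    - [1, [10, -0.1, 0], 0]
    - [1, [13.4, -0.1, 0], 0]
    - [1, [13.4, -0.1, 0], 0]
    - [1, [13.4, -0.1, -1], 0]
    - [1, [13.4, -0.1, -1.8], 0]
    - [1, [13.4, -0.1, -2.2], 0]
    - [1, [13.4, -0.1, -2.5], 0]
    - [1, [13.4, -0.1, -2.8], 0]
    - [1, [13.4, -0.1, -3.1], 0]
    - [1, [13.4, -0.1, -3.4], 0]

```text
t: 3.55
eef_pos: [500.1, 94.5, 206.1]
tcp_rot: [0.289, 1.57, -2.954]
ft_force: [-4.2, 0.8, 3.3]
opening: 0.005
```

```bash
python3 - <<'E'
from h import *
s=monitor.state()
print(s["t"],s["ft_force"],*shift(s,(-80,0,15)))
c=cams.read_camera("scene");cv2.imwrite("pics/sc2.png",cv2.resize(c["image"][130:270,170:370,::-1],None,fx=4,fy=4,interpolation=cv2.INTER_CUBIC))
E
```

```text
3.55 [-4.21802521  0.79265708  3.31280597] [-103.1    0.9   16. ] [ 0.1   0.09 -2.31] turn -0.0
```

View pics/sc2.png

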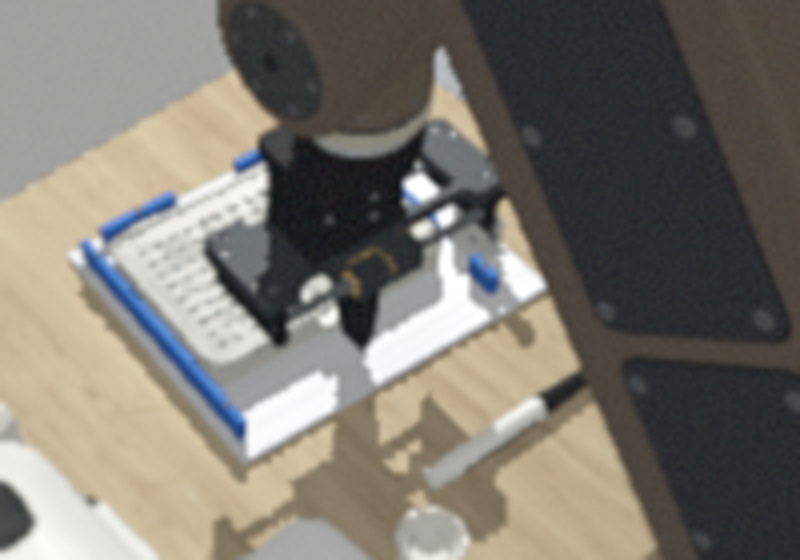

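The fingertip is at the lip's centre at about (365,335), pushing with 4 N. The marker and cup are clear.

Call:
apply_moves:
  series:
    - [1, [0, 0, -0.2], 0]
    - [1, [0, 0, -0.4], 0]
    - [1, [0, 0, -0.6], 0]
    - [1, [0, 0, -0.8], 0]
    - [1, [0, 0, -1.0], 0]
    - [1, [0, 0, -1.2], 0]
    - [1, [0, 0, -1.4], 0]
    - [1, [0, 0, -1.55], 0]
    - [1, [0, 0, -1.7], 0]
    - [1, [0, 0, -1.7], 0]

```text
t: 4.85
eef_pos: [517.2, 92.7, 206.1]
tcp_rot: [3.138, 1.57, -0.105]
ft_force: [-2.4, -0.7, 2.1]
opening: 0.003
```

```bash
python3 - <<'E'
from h import *
s=monitor.state()
print(s["t"],s["ft_force"],*shift(s,(-82,0,15)))
E
```

```text
4.85 [-2.36148419 -0.67448797  2.09860202] [-85.7   0.9  16. ] [ 0.1   0.09 -0.37] turn -0.0
```

Now creep in 1 mm steps and watch the force for the stop.

Call:
apply_moves:
  series:
    - [1, [0, 0, -0.1], 0]
    - [1, [0, 0, -0.2], 0]
    - [1, [0, 0, -0.2], 0]

```text
t: 5.22
eef_pos: [518.7, 92.5, 206.0]
tcp_rot: [0.162, 1.57, -3.081]
ft_force: [-5.6, 0.8, 3.5]
opening: 0.006
```

Call:
apply_moves:
  series:
    - [1, [0, 0, -0.1], 0]
    - [1, [0, 0, -0.2], 0]
    - [1, [0, 0, -0.2], 0]

```text
t: 5.6
eef_pos: [519.7, 92.5, 205.9]
tcp_rot: [0.124, 1.566, -3.118]
ft_force: [-11.8, 1.8, 8.4]
opening: 0.005
```

Call:
apply_moves:
  series:
    - [1, [0, 0, -0.1], 0]
    - [1, [0, 0, -0.1], 0]

```text
t: 5.85
eef_pos: [520.1, 92.5, 205.9]
tcp_rot: [0.123, 1.564, -3.12]
ft_force: [-15.9, 2.6, 10.8]
opening: 0.007
```

Force rises to 16 N with little travel, so it's against the stops. I'll back off, lift and check.

Call:
apply_moves:
  series:
    - [1, [0, 0, 0], 0]
    - [1, [0, 0, 0], 0]
    - [1, [0, 0, 0.5], 0]
    - [1, [0, 0, 1.5], 0]
    - [1, [0, 0, 3], 0]
    - [1, [-4, 0, 3], 0]
    - [1, [-10, 0, 3], 0]
    - [1, [-15, 0, 3], 0]
    - [1, [-15, 20, 3], 0]
    - [1, [-15, 20, 3], 0]
    - [1, [-15, 24, 3], 0]
    - [1, [-15, 24, 3], 0]
    - [1, [-15, 24, 3], 0]

```text
t: 7.48
eef_pos: [467.0, -146.0, 355.9]
tcp_rot: [2.322, 1.57, -0.925]
ft_force: [-0.2, 1.1, 0.5]
opening: 0.003
```

```bash
python3 - <<'E'
from h import *
s=monitor.state()
print(s["t"],s["ft_force"])
c=cams.read_camera("top");x,y,w,h=190,90,160,140
cv2.imwrite("pics/top3.png",cv2.resize(c["image"][y:y+h,x:x+w,::-1],None,fx=4.5,fy=4.2,interpolation=cv2.INTER_CUBIC))
for d in[(-76,-215,150),(-76,-215,76),(-76,-192,76)]: print(*shift(s,d))
for x in (-10,-3,1): print(x,np.round(proj(c,[np.r_[Rd@(O+[x-73,v]),27] for v in(17,-17)]),1).tolist())
E
```

```text
7.475 [-0.19356629  1.14841828  0.53468596]
[-111.6 -241.8  165.8] [ 1.58 -2.7  -3.55] turn -0.005
[-111.6 -241.8  165.8] [ 8.98 -2.7  -3.54] turn -0.005
[-111.6 -241.8  165.8] [ 8.98 -5.   -3.53] turn -0.005
-10 [[244.6, 187.0], [261.0, 188.9]]
-3 [[245.0, 183.7], [261.3, 185.6]]
1 [[245.2, 181.8], [261.6, 183.7]]
```

View pics/top3.png

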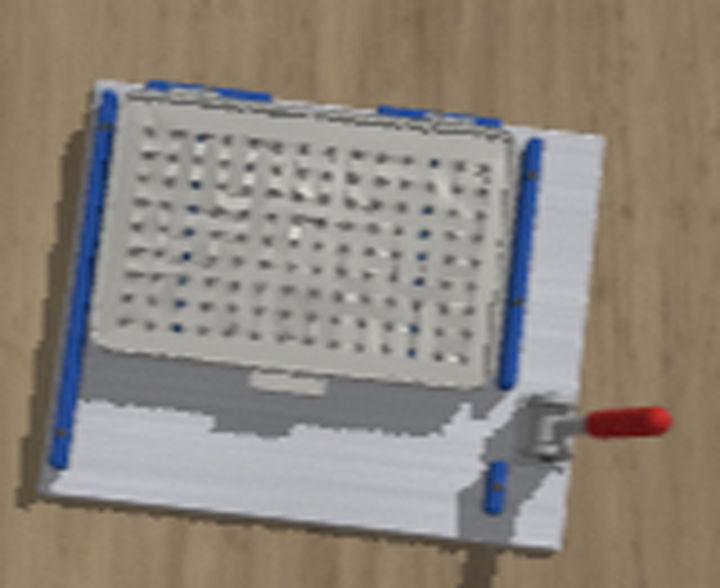

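The cassette now touches the rear stops: lip front edge at crop (288,393), full-image row 183, where row 182.7 is expected when home. The lever is still open at (630,422). Next, flip the lever.

Call:
apply_moves:
  series:
    - [1, [1.5, -2.7, -3.5], 0]
    - [1, [5, -2.7, -3.5], 0]
    - [1, [9, -2.7, -3.5], 0]
    - [1, [9, -2.7, -3.5], 0]
    - [1, [9, -5, -3.5], 0]
    - [1, [9, -5.7, -3.5], 0]
    - [1, [9, -6.3, -3.5], 0]
    - [1, [9, -6.9, -3.5], 0]
    - [1, [9, -7.5, -3.5], 0]
    - [1, [9, -8.1, -3.5], 0]
    - [1, [9, -8.7, -3.5], 0]
    - [1, [9, -9.3, -3.5], 0]
    - [1, [9, -9.9, -3.5], 0]
    - [1, [9, -10.5, -3.5], 0]
    - [1, [9, -11, -3.5], 0]
    - [1, [9, -11.5, -3.5], 0]
    - [1, [9, -12, -3.5], 0]
    - [1, [9, -12, -3.5], 0]

```text
t: 9.78
eef_pos: [514.8, -27.4, 266.1]
tcp_rot: [0.98, 1.571, -2.262]
ft_force: [-0.7, -0.5, 1.0]
opening: 0.005
```

```bash
python3 - <<'E'
from h import *
s=monitor.state()
print(s["t"],s["ft_force"],*shift(s,(-76,-122,76)))
c=cams.read_camera("scene");cv2.imwrite("pics/sc3.png",cv2.resize(c["image"][130:270,170:370,::-1],None,fx=4,fy=4,interpolation=cv2.INTER_CUBIC))
E
```

```text
9.775 [-0.74222768 -0.45351405  1.01612048] [ -76.  -118.8   76. ] [-0.    0.32 -0.  ] turn 0.0
```

View pics/sc3.png

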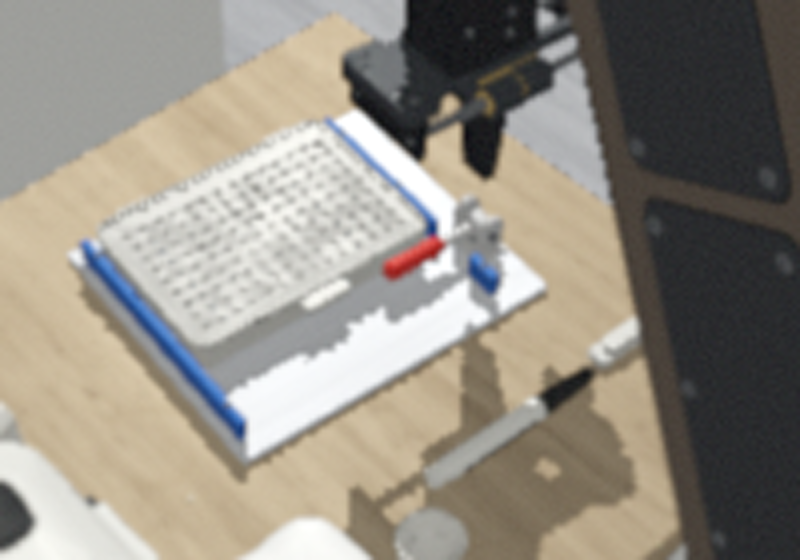

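The lever has snapped over, with the grip at crop (385–443, 240–275) just in front of the cassette. I'll raise the hand and check its height numerically.

Call:
apply_moves:
  series:
    - [1, [0, 3, 0], 0]
    - [1, [-5, 6, 0], 0]
    - [1, [-10, 10, 0], 0]
    - [1, [-10, 14, 0], 0]
    - [1, [-10, 14, 0], 0]
    - [1, [-10, 14, 0], 0]

```text
t: 10.58
eef_pos: [500.5, -166.8, 365.8]
tcp_rot: [-0.419, 1.57, 2.621]
ft_force: [-0.7, 0.5, -0.2]
opening: 0.003
```

```bash
python3 - <<'E'
from h import *
s=monitor.state();print(s["t"],s["ft_force"],np.abs(s["qvel"]).max())
for n in("scene","top"):
    c=cams.read_camera(n);hsv=cv2.cvtColor(c["image"],cv2.COLOR_RGB2HSV)
    m=cv2.inRange(hsv,(0,150,60),(8,255,255))|cv2.inRange(hsv,(172,150,60),(180,255,255))
    k=max(cv2.findContours(m,0,1)[0],key=cv2.contourArea);print(n,"red box",cv2.boundingRect(k))
    for a in (2.094,1.99,1.85):
        P=[np.r_[Rd@(O+[-76,-122+r*np.sin(a-.524)]),24+r*np.cos(a-.524)] for r in(80,45)]
        print(a,np.round(proj(c,P),1).tolist())
    cv2.imwrite(f"pics/f_{n}.png",c["image"][:,:,::-1])
a=cv2.imread("pics/f_top.png")[90:230,190:350];cv2.imwrite("pics/f.png",cv2.resize(a,None,fx=4.5,fy=4.2,interpolation=cv2.INTER_CUBIC))
d=cv2.absdiff(cv2.imread("pics/top0.png"),cv2.imread("pics/f_top.png")).max(2)
for nm,(x,y,w,h) in dict(cup=(198,258,28,26),marker=(230,244,70,18),clip=(300,244,45,18),box=(128,245,62,60)).items(): print(nm,(d[y:y+h,x:x+w]>50).mean())
E
```

```text
10.575 [-0.68416284  0.53359346 -0.20812161] 0.02041671374821095
scene red box (266, 189, 14, 10)
2.094 [[265.5, 198.0], [275.9, 192.3]]
1.99 [[265.7, 195.8], [276.0, 191.0]]
1.85 [[266.4, 192.6], [276.5, 189.2]]
top red box (275, 185, 22, 8)
2.094 [[273.3, 187.2], [290.0, 189.2]]
1.99 [[273.7, 186.7], [290.4, 189.0]]
1.85 [[275.0, 186.2], [291.2, 188.7]]
cup 0.0
marker 0.0
clip 0.0
box 0.0
```

View pics/f.png

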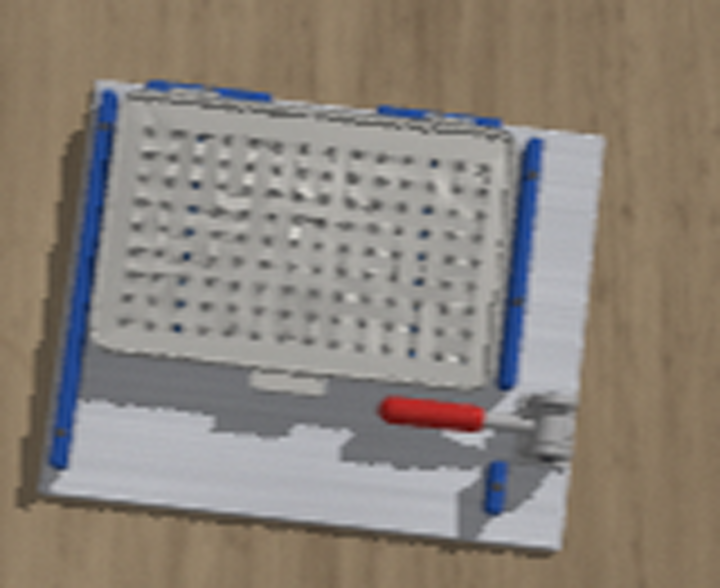

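```bash
python3 - <<'E'
import cv2,numpy as np
for n in("scene","top"):
    im=cv2.imread(f"pics/f_{n}.png");hsv=cv2.cvtColor(im,cv2.COLOR_BGR2HSV)
    m=cv2.inRange(hsv,(0,110,40),(10,255,255))|cv2.inRange(hsv,(170,110,40),(180,255,255))
    k=max(cv2.findContours(m,0,1)[0],key=cv2.contourArea);M=cv2.moments(k)
    print(n,cv2.minAreaRect(k),cv2.fitLine(k,2,0,.01,.01).ravel())
E
```

```text
scene ((272.71697998046875, 193.99058532714844), (4.5650434494018555, 15.637700080871582), 60.945396423339844) [  0.853741   -0.5206979 272.53333   194.       ]
top ((285.4769287109375, 188.1846160888672), (23.070459365844727, 6.449806213378906), 7.125016689300537) [9.9327993e-01 1.1573690e-01 2.8550000e+02 1.8812000e+02]
```

The lever slope in the scene view is about 29–31°. Locked predicts 28.7° and 1.99 rad predicts 25°, so it's locked.

```bash
python3 -c "
from cell import job;print(job.job_done())"
```

```text
the job is handed in; nothing more can be done
None
```

The cassette is pushed home, the latch is locked over its front, and I handed the job in at about 10.7 s on the robot's clock. The hand-in gives no verdict.

- **Cassette:** I pushed it at the lip with closed fingertips, in steps of 3 mm or less, then about 1 mm near the end. It stopped against the rear stops with about 16 N on the wrist sensor. With the hand clear, the lip sat within about 1 mm of its predicted fully-home place in the top view.
- **Lever:** I pushed the red grip past its centre with the fingertips about 17 mm below the tip, and it snapped over by itself. Its slope in the scene view is about 29–31°. Fully locked predicts 28.7°, and 1.99 rad (the limit) predicts 25°.
- **Bystanders:** the image areas around the cup, marker, nail clipper and box were unchanged from the start.
- **Hand:** it was clear of everything and at rest before handing in.

The checks disagree by only a pixel or two: the red grip's outline ends about 1–2 px short of the predicted locked tip in the top view. That is within the calibration error.

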